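Tuck a cover strip under the lapped guard leaf and hold it flat

ROBOT

A 6-joint arm with a two-finger parallel gripper is mounted at the origin on the work surface. World frame = base frame: x ahead of the robot, y to its left, z up, the work surface at z = 0. Lengths are in mm, angles in degrees, forces in N, time in s.
With the tool pointing down it reaches from about 300 to 850 mm from the base axis. Payload 4.2 kg.
Tool frame: the origin (TCP) lies between the finger pads; the fingertips stand 19 mm ahead of it and the grasp point (between the pads) is the TCP (env.tips_ahead is the distance from the TCP to the fingertips, in mm); z points along the fingers, y is the direction in which the jaws open and shut (so a half turn about z gives the same grasp; the last joint's range is limited). The gripper opens to 91 mm and grips with 3 to 60 N. Pads are 32 mm wide; open, the fingers measure 118 mm over their backs; the gripper's body (76 mm by 178 mm) begins 60 mm behind the grasp point.
Start: joints at [-76.547, 18.312, 89.639, -0, 72.044, -1.146], TCP at [144.932, -556.449, 232.976] pointing down, gripper open.
Joint ranges: [-177.97, 177.97], [-48.28, 115.42], [12.27, 149.76], [-77.06, 257.06], [2.81, 150.46], [-146.56, 146.56]. Speed limits (degrees/s): [147.25, 147.25, 180, 180, 180, 180].

INTERFACE

Orientations are given as [roll, pitch, yaw] about the fixed x, y, z axes, in that order (R = Rz(yaw) Ry(pitch) Rx(roll)).
In Python, from workcell import telemetry, viewer, job_done, env gives the robot as it stands. The module is installed in compiled form; this text tells all that it offers.
- The arm moves only by the shell command python3 -m jog 'ROWS' [FORCE]. ROWS is JSON, a list of rows, each a list of 3 entries, a list of its own where there are three numbers: the shift along the tool's x, y, z in cm, then the turn about the tool's z in degrees, then the opening, from 0 (shut) to 1 (fully open). A call has 1 to 10 rows; each row shifts and turns the pose as measured when the row begins, along the tool's axes as they then stand; what a row does not reach is not made up. A row lasts 1/8 s, in which the tool goes at most 62.5 mm and 10.7 degrees, less where a joint would pass 70% of its speed; a pose out of reach is approached as far as the arm can. A call is refused whole if a number of a shift passes 6.25 or a number of a turn 10.7, either way. A call with a gripper value outside its range is refused whole. The fingers move at their own pace and stop on an object; FORCE is the grip in N (left out, the last holds). Time passes only in rows, so rows that do not move let the fingers close. It gives the time, the measured TCP pose, the force and the opening at its end, in the units of the state.
- telemetry.state(): the state, without advancing time (a new reading comes with each control period).
- viewer.grab_frame(name): name is "scene" or "top" or "wrist"; returns a dict with "color" (480x640x3 uint8, red, green, blue), "K" (3x3 intrinsics, pixels), "rvec" (rotation vector, rad) and "tvec" (3), from world to camera coordinates, as OpenCV has them. Camera axes: x right, y down, z forward; pixel columns grow to the right and rows downward; lengths in mm; the calibration is good to about 2 mm. A picture is of the moment at which its call begins. There is no depth.
- job_done(): hands the job in, once; it reports no verdict.
The state is a dict: "time_s": time; "qpos": joint angles; "qvel": joint speeds; "effort": joint torques, N m; "ee_pos": TCP position; "ee_rot": TCP orientation; "force": force on the tool from outside, world axes, zero at the start; "torque": the same for the moment, N m; "gripper_width": finger opening in mm.
Only numpy, scipy, OpenCV 4.12 (cv2) and the standard library are available. Lean on these libraries where they do the work, as an engineer would, in place of code of your own. Each camera call takes 0.05 s, during which the arm holds its last target. There are 200 camera calls.

TASK

Fit the loose ribbed cover strip to the machine guard bed on the bench: pick it up (the rib is there to hold it by), slip its free end all the way home under the lapped hinged leaf without lifting the leaf, and press the strip down flat against the sprung rubber seal. Finish while still gripping the strip and holding it pressed flat, since the seal pushes it up again if you let go, and leave everything else on the bench where it is.

Things in the scene. Friction and masses are not known exactly. Their poses are not given: they have to be found in the camera images.
- strip: Loose bare-aluminium cover strip, 0.2 kg: plate 120 (x) x 90 (y) x 4 mm with one straight rib on top. Origin: centre of the plate's underside, z up. Rib: 70 mm long (x -55 to +15 mm), 12 wide (y -6 to +6), 26 high (z 4 to 30). The rib-free end at +x is the one to tuck. Starts flat on the bench, rib up, +x pointing away from the robot (within 30 degrees)
- strip_nose (a point): Middle of the lower edge of the strip's +x (free) end, 60 mm along x from the strip's origin; axes as the strip
- bed: Grey guard bed fixed to the bench. Origin: on the bench, below the middle of the leaf's front edge; x = tucking direction (away from the robot, within 20 degrees), z up. Base plate x -105 to +95 mm, y -68 to +68, flat top at z = 20, with two bolt heads 4 mm high, 12 across at x = -96, y = +-59. From x = 0 to 80 a U-shaped step (top z = 31) carries the leaf
- lap_edge (a point): Point on the bed's flat top (20 mm above the bench) below the middle of the leaf's front edge, at the pocket's mouth; axes as the bed. The pocket under the leaf is open towards -x, 11 mm high, 104 mm wide (side cheeks at |y| 52 to 68 mm) and 35 mm deep to a solid stop across it
- lap (a joint): Lift angle (rad) of the lapped leaf: bare steel plate 82 x 136 x 4 mm, 0.2 kg, hinged along its far edge (bed x = 82, z = 33 mm). 0 = lying on the step, underside 31 mm above the bench, front edge at bed x = 0; grows as the front edge lifts. Only its own weight holds it down
- seal (a joint): Depression (m) of the black rubber seal bar across the bed: 0 = up, 5 mm proud of the bed's flat top; 0.005 = flush. Bar 12 (x) x 80 (y) mm, centred at bed x = -50 mm. Its spring takes 3 N to start and 9 N to be flush; the strip's weight alone does not press it down. With the strip home the bar lies below strip x = -25 mm
- jar: Amber jar, 44 mm diameter, 60 mm high, standing between strip and bed; leave alone. Origin at the centre of its underside
- wrench: Steel wrench 160 mm long lying nearest the robot; leave alone
- screwdriver: Screwdriver lying on the left of the bench; leave alone
- hammer: Hammer lying on the right of the bench; leave alone
- bushing: Brass bushing, 50 mm outside diameter, 30 mm high, at the far side; leave alone
- offcut: Steel offcut 45 x 90 x 12 mm without a rib, at the far side; leave alone
- cup: Grey metal cup, 68 mm diameter, 55 mm high, at the far side; leave alone
There are look-alikes about, which are no part of the job. Several things look just like the strip: the one meant starts farthest to the robot's right.

How it is judged:
By the outcome, as a careful person would: the job done as asked, in the order asked, and still so for the second after the job is handed in, while the arm keeps its last pose, push and grip.
It also fails if it takes over 40 s, if anything falls off the work surface, if the arm or the gripper's body presses on something with over 40 N, if the wrist force passes 120 N, or if a joint passes its speed limit or range.

## Working session

There is one attempt and no reset: what is moved stays moved. The work goes in short steps, Python scripts to look and compute and a shell command to move; the robot and the scene stay as the last step left them, time stands still between calls to the robot, and variables do not carry over. Pictures are saved under pics/ and viewed, about 8 in all and at most 12, crops included, and the job is handed in when it is done.

```bash
mkdir -p pics; cat > h.py <<'E'
import numpy as np,cv2
from workcell import telemetry, viewer, env
def grab(n):
    f=viewer.grab_frame(n); f['R']=cv2.Rodrigues(np.array(f['rvec'],float))[0]; f['t']=np.array(f['tvec'],float).ravel(); f['K']=np.array(f['K'],float); return f
def save(f,p,box=None,s=1):
    im=cv2.cvtColor(f['color'],cv2.COLOR_RGB2BGR)
    if box: x0,y0,x1,y1=box; im=im[y0:y1,x0:x1]
    if s!=1: im=cv2.resize(im,None,fx=s,fy=s,interpolation=cv2.INTER_CUBIC)
    cv2.imwrite('pics/'+p,im)
def ray(f,u,v,z):
    d=f['R'].T@np.linalg.inv(f['K'])@np.array([u,v,1.]); c=-f['R'].T@f['t']
    return c+d*(z-c[2])/d[2]
def proj(f,P):
    p=f['K']@(f['R']@np.array(P,float)+f['t']); return p[:2]/p[2]
E
python3 - <<'E'
from h import *
import pickle
for n in ("top","scene"):
    f=grab(n); save(f,n+"1.png"); pickle.dump(f,open(n+'1.pkl','wb')); print(n,-f['R'].T@f['t'])
print(telemetry.state())
E
```

```text
top [ 464.33081508    1.55785047 1387.04374013]
scene [1293.53901925 -719.87596819  813.59598976]
{'time_s': 0.1, 'qpos': array([-7.65481286e+01,  1.83459977e+01,  8.96982214e+01, -7.23841432e-04,
        7.20448758e+01, -1.14462074e+00]), 'qvel': array([ 0.04797982, -0.11851597, -0.20251595,  0.02325586, -0.02067499,
       -0.00600263]), 'effort': array([ 3.34189563e-04, -4.13333559e+01, -2.32509685e+01,  7.28947227e-02,
        4.21183091e-02, -4.22588641e-05]), 'ee_pos': array([ 144.81763985, -556.0302253 ,  232.23228898]), 'ee_rot': array([-1.79910909e+02, -1.09166129e-03,  1.45967150e+01]), 'force': array([0.49033687, 0.4008398 , 0.77096388]), 'torque': array([ 0.00521137, -0.01472086,  0.02303245]), 'gripper_width': 90.93224160253197}
```

View pics/top1.png

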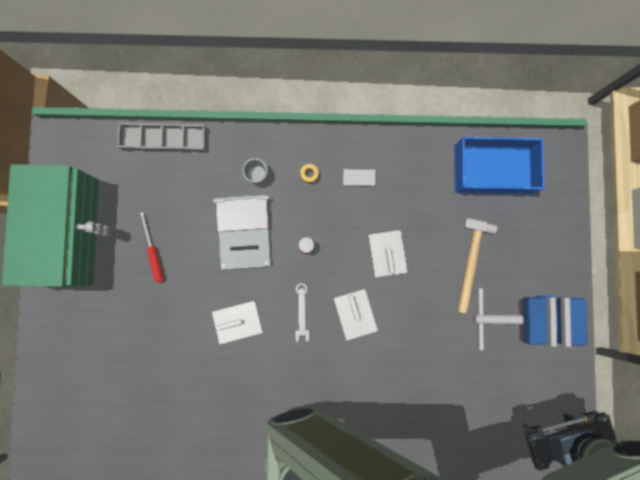

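View pics/scene1.png

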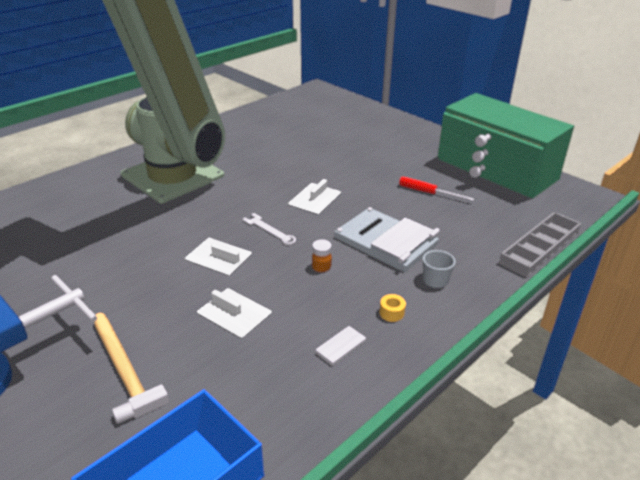

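The top view shows the strip that is meant at (388,254), farthest right, with its rib toward the robot at (391,262). The bed is at (244,232), its leaf at the far side, with the jar between them at (307,245). I'll take rough positions from masks next.

```bash
python3 - <<'E'
from h import *
import pickle
f=pickle.load(open('top1.pkl','rb')); im=f['color']
hsv=cv2.cvtColor(im,cv2.COLOR_RGB2HSV)
g=cv2.cvtColor(im,cv2.COLOR_RGB2GRAY)
def rect(box,th,z):
    x0,y0,x1,y1=box; m=(g[y0:y1,x0:x1]>th).astype(np.uint8)
    c=max(cv2.findContours(m,0,1)[0],key=cv2.contourArea)
    r=cv2.minAreaRect(c.reshape(-1,1,2)); b=cv2.boxPoints(r)+[x0,y0]
    P=np.array([ray(f,u,v,z)[:2] for u,v in b]); print(P.round(1).tolist(),P.mean(0).round(1), [np.linalg.norm(P[i]-P[i-1]).round(1) for i in range(4)],[np.degrees(np.arctan2(*(P[i]-P[i-1])[::-1])).round(1) for i in range(4)])
rect((360,220,420,285),150,4)
rect((210,190,280,275),110,20)
print('jar top',ray(f,307,245,60), 'bolts',ray(f,225,266,24),ray(f,265,264,24),'leaf front',ray(f,219,232,35),ray(f,270,229,35))
E
```

```text
[[607.8, -164.4], [624.0, -258.1], [500.8, -277.2], [485.1, -184.2]] [ 554.4 -221. ] [np.float64(124.3), np.float64(95.0), np.float64(124.6), np.float64(94.3)] [np.float64(9.1), np.float64(-80.2), np.float64(-171.2), np.float64(99.6)]
[[721.2, 277.6], [724.8, 85.8], [490.9, 80.6], [487.9, 269.7]] [606.2 178.5] [np.float64(233.4), np.float64(191.9), np.float64(234.0), np.float64(189.1)] [np.float64(2.0), np.float64(-88.9), np.float64(-178.7), np.float64(90.9)]
jar top [569.05929097   4.93712027  60.        ] bolts [510.33087198 228.70234336  24.        ] [517.60554201 119.40619962  24.        ] leaf front [602.5667756  246.14571968  35.        ] [613.27837095 107.13561094  35.        ]
```

```bash
python3 -m jog '[[[5.1,-2.48,0],0,1],[[5.1,-2.48,0],0,1],[[5.1,-2.48,0],0,1],[[5.1,-2.48,0],0,1],[[5.1,-2.48,0],0,1],[[5.1,-2.48,0],0,1],[[5.1,-2.48,0],0,1],[[5.1,-2.48,0],0,1],[[5.1,-2.48,0],0,1],[[0,0,0],5.4,1]]'
python3 - <<'E'
from h import *
f=grab('wrist'); save(f,'w1.png'); s=telemetry.state(); print(s['ee_pos'],s['ee_rot'])
import pickle; pickle.dump(f,open('w1.pkl','wb')); print(-f['R'].T@f['t'],proj(f,[534,-224,30]),proj(f,[554,-221,4]))
E
```

```text
time_s: 1.35
ee_pos: [544.1, -214.4, 227.8]
ee_rot: [-179.7, 0.2, 8.8]
force: [-0.4, -0.7, -0.5]
gripper_width: 90.7
[ 542.93798797 -215.39993124  227.79291056] [-179.69201474    0.24245436    8.63022954]
[ 608.58221565 -204.50296234  379.77522138] [326.81115066 234.2316636 ] [326.55139712 211.95882792]
```

View pics/w1.png

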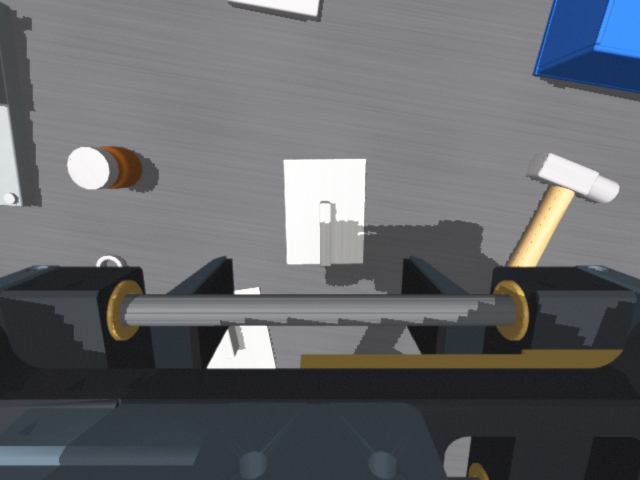

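The wrist view shows the strip with corners near (284,159), (366,159), (364,264) and (287,264), and its rib top running from (325,202) to (325,265). Next I'll compute the pose.

```bash
python3 - <<'E'
from h import *
import pickle
f=pickle.load(open('w1.pkl','rb'))
for u,v in [(284,159),(366,159),(364,264),(287,264)]: print(ray(f,u,v,4).round(1))
for u,v in [(325,203),(325.5,258)]: print('rib',ray(f,u,v,30).round(1))
g=cv2.cvtColor(f['color'],cv2.COLOR_RGB2GRAY)[145:200,260:390]
m=(g>170).astype(np.uint8); c=max(cv2.findContours(m,0,1)[0],key=cv2.contourArea).reshape(-1,2)+[260,145]
P=np.array([ray(f,u,v,4)[:2] for u,v in c])
# left/right/front edges
for nm,sel in (('L',(c[:,0]<290)&(c[:,1]>162)&(c[:,1]<197)),('R',(c[:,0]>360)&(c[:,1]>162)&(c[:,1]<197)),('F',(c[:,1]<162)&(c[:,0]>288)&(c[:,0]<362))):
    l=cv2.fitLine(P[sel].astype(np.float32),2,0,.01,.01).ravel(); print(nm,np.degrees(np.arctan2(l[1],l[0])).round(2),l[2:])
E
```

```text
[ 604.5 -165.6    4. ]
[ 618.3 -254.3    4. ]
[ 499.8 -274.6    4. ]
[ 485.6 -184.7    4. ]
rib [ 566.9 -216.7   30. ]
rib [ 507.5 -226.9   30. ]
L 7.75 [ 582.4852  -168.40688]
R 8.53 [ 596.2381 -256.6285]
F -81.16 [ 611.39813 -209.95468]
```

```bash
python3 -m jog '[[[-1.36,0.58,3],0,0.5],[[0,0,6],0,0.5],[[0,0,6],0,0.5],[[0,0,2.5],0,0.5],[[0,0,0],0,0.5],[[0,0,0],0,0.5]]'
python3 - <<'E'
from h import *
s=telemetry.state(); print(s['ee_pos'],s['ee_rot'],s['gripper_width'])
E
```

```text
time_s: 2.15
ee_pos: [528.7, -224.6, 49.2]
ee_rot: [-179.8, 0.1, 8.9]
force: [-0.6, -0.3, 0.5]
gripper_width: 45.8
[ 528.74942522 -224.55350976   49.23360693] [-1.79799196e+02  1.48678897e-01  8.90708176e+00] 45.813717562641926
```

```bash
python3 -m jog '[[[0.18,-0.1,1.5],0,0.5],[[0,0,0.7],0,0.5],[[0,0,0],0,0.5]]'
python3 - <<'E'
from h import *
s=telemetry.state(); print(s['ee_pos'],s['ee_rot'],s['gripper_width'],s['force'])
E
```

```text
time_s: 2.52
ee_pos: [532.1, -224.0, 28.7]
ee_rot: [-180.0, -0.1, 8.9]
force: [-1.0, 0.3, -0.0]
gripper_width: 45.9
[ 532.12580261 -224.02486065   28.65843969] [-1.79972902e+02 -1.26541157e-01  8.91929672e+00] 45.93741409295118 [-0.99084364  0.26479902 -0.01828727]
```

```bash
python3 -m jog '[[[-0.1,0,0.4],0,0.5],[[0,0,0],0,0.5]]'; python3 -m jog '[[[0,0,0],0,0],[[0,0,0],0,0],[[0,0,0],0,0],[[0,0,0],0,0],[[0,0,0],0,0]]' 55
python3 - <<'E'
from h import *
s=telemetry.state(); print(s['ee_pos'],s['ee_rot'],s['gripper_width'],s['force'])
E
```

```text
time_s: 2.78
ee_pos: [531.4, -224.3, 24.8]
ee_rot: [180.0, -0.2, 8.9]
force: [0.6, 0.2, -0.1]
gripper_width: 45.7
time_s: 3.4
ee_pos: [531.6, -224.3, 25.3]
ee_rot: [180.0, -0.2, 8.9]
force: [-0.1, 0.4, 0.2]
gripper_width: 11.7
[ 531.62003609 -224.31332806   25.25893226] [179.98055213  -0.2065364    8.93022583] 11.748209724415773 [-0.09265565  0.36620966  0.15538204]
```

```bash
python3 -m jog '[[[0,0,-3],0,0],[[0,0,-6],0,0],[[0,0,-6],0,0],[[0,0,0],0,0]]'; python3 -m jog '[[[-0.3,-5.7,0],0,0],[[-0.3,-5.7,0],0,0],[[-0.3,-5.7,0],0,0],[[-0.3,-5.7,0],0,0],[[-0.3,-5.7,0],0,0],[[-0.3,-5.7,0],0,0],[[-0.3,-5.7,0],0,0],[[0,0,0],4.9,0],[[0,0,0],0,0]]'
python3 - <<'E'
from h import *
s=telemetry.state(); print(s['ee_pos'],s['ee_rot'],s['gripper_width'],s['force'])
f=grab('wrist'); save(f,'w2.png')
import pickle; pickle.dump(f,open('w2.pkl','wb')); print(-f['R'].T@f['t'])
E
```

```text
time_s: 3.9
ee_pos: [530.1, -224.1, 177.2]
ee_rot: [-179.9, 0.1, 8.9]
force: [-0.3, 0.0, -2.9]
gripper_width: 11.6
time_s: 5.03
ee_pos: [437.3, 177.5, 165.2]
ee_rot: [-180.0, 1.4, 3.9]
force: [1.2, -0.1, -1.8]
gripper_width: 11.8
[437.25622612 177.52357104 165.16699746] [-179.96042094    1.35613712    3.86095478] 11.82442913022995 [ 1.2125882  -0.05230195 -1.82219053]
[505.32105215 182.6275231  315.69496364]
```

View pics/w2.png

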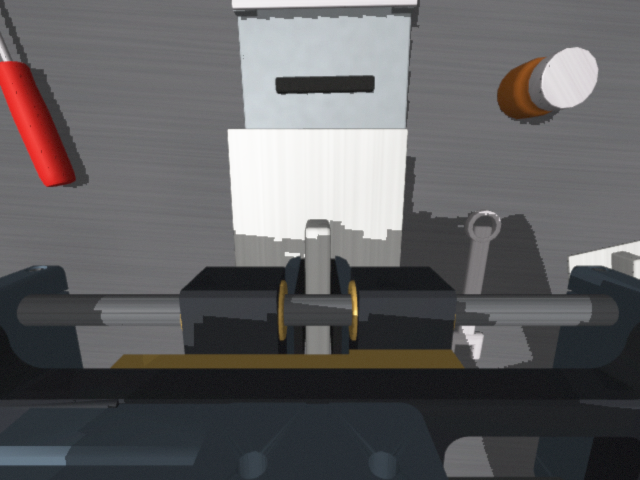

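The wrist view shows the strip held straight, with its nose edge from (229,129) to (408,129). The seal is centred at (325,84), and the leaf's front edge runs from (234,10) to (416,8). Now I'll compute the bed pose and check the tool's tilt.

```bash
python3 -m jog '[[[0,0,0],0,0],[[0,0,0],0,0]]'; python3 - <<'E'
from h import *
import pickle
s=telemetry.state(); print(s['ee_pos'],s['ee_rot'],s['force'])
f=pickle.load(open('w2.pkl','rb')); g=cv2.cvtColor(f['color'],cv2.COLOR_RGB2GRAY)
m=(g[60:110,255:395]<60).astype(np.uint8); c=max(cv2.findContours(m,0,1)[0],key=cv2.contourArea)+[255,60]
b=cv2.boxPoints(cv2.minAreaRect(c)); P=np.array([ray(f,u,v,25)[:2] for u,v in b]); print('seal',P.round(1).tolist(),P.mean(0))
i=[np.linalg.norm(P[k]-P[k-1]) for k in range(4)]; print(i,[np.degrees(np.arctan2(*(P[k]-P[k-1])[::-1])).round(2) for k in range(4)])
# bed side edges z=20
for rows in (30,60,110,122):
    r=g[rows].astype(int); print(rows,[ (k,r[k]) for k in list(range(232,248,2))+list(range(402,416,2))])
def edge(rows,lo,hi,sgn):
    out=[]
    for v in rows:
        d=sgn*np.diff(g[v,lo:hi].astype(int)); k=d.argmax(); out.append(ray(f,lo+k+.5,v,20)[:2])
    l=cv2.fitLine(np.array(out,np.float32),2,0,.01,.01).ravel(); return np.degrees(np.arctan2(l[1],l[0])),l[2:]
print('L',edge(range(25,120,4),230,255,1)); print('R',edge(range(25,120,4),398,418,-1))
print('leaf front bottom edge rows', [(u,g[0:24,u].tolist()) for u in (260,325,390)])
E
```

```text
time_s: 5.32
ee_pos: [437.1, 176.0, 164.3]
ee_rot: [-180.0, 1.5, 3.8]
force: [-0.3, 0.1, -1.6]
gripper_width: 11.6
[437.11496768 175.98991551 164.26551061] [-179.97283312    1.47316321    3.78778586] [-0.28085941  0.14329079 -1.59585088]
seal [[561.5, 220.2], [568.0, 143.0], [556.4, 141.4], [549.8, 219.5]] [558.93166212 181.02553475]
[np.float64(11.640600734117175), np.float64(77.48767127884167), np.float64(11.627522971657513), np.float64(78.36522528399249)] [np.float64(3.19), np.float64(-85.18), np.float64(-172.49), np.float64(94.84)]
30 [(232, np.int64(108)), (234, np.int64(107)), (236, np.int64(108)), (238, np.int64(136)), (240, np.int64(200)), (242, np.int64(201)), (244, np.int64(200)), (246, np.int64(196)), (402, np.int64(190)), (404, np.int64(190)), (406, np.int64(188)), (408, np.int64(184)), (410, np.int64(97)), (412, np.int64(109)), (414, np.int64(111))]
60 [(232, np.int64(110)), (234, np.int64(109)), (236, np.int64(112)), (238, np.int64(110)), (240, np.int64(126)), (242, np.int64(201)), (244, np.int64(203)), (246, np.int64(203)), (402, np.int64(191)), (404, np.int64(190)), (
[... 630 characters left out ...]
np.int64(186)), (404, np.int64(178)), (406, np.int64(85)), (408, np.int64(109)), (410, np.int64(110)), (412, np.int64(110)), (414, np.int64(109))]
L (np.float32(4.8074746), array([565.0531 , 249.11305], dtype=float32))
R (np.float32(4.7015114), array([574.06714, 114.57465], dtype=float32))
leaf front bottom edge rows [(260, [237, 237, 239, 239, 239, 237, 229, 182, 107, 89, 103, 106, 105, 105, 108, 104, 103, 101, 115, 177, 193, 195, 195, 195]), (325, [235, 235, 234, 232, 231, 211, 156, 97, 93, 103, 104, 104, 107, 104, 104, 102, 116, 181, 196, 196, 196, 197, 196, 196]), (390, [229, 228, 227, 226, 195, 129, 87, 98, 101, 100, 101, 99, 100, 103, 116, 177, 191, 191, 191, 191, 192, 191, 190, 190])]
```

```bash
python3 -m jog '[[[1.3,0.08,2],-0.5,0],[[1.3,0.08,2],-0.5,0],[[1.3,0.08,2],0,0],[[1.3,0.08,2],0,0],[[1.3,0.08,1.5],0,0],[[0,0,0],0,0],[[0,0,0],0,0]]'; cat > st.py <<'E'
from h import *
s=telemetry.state(); p=s['ee_pos']; a=np.radians(4.8); c,n=np.cos(a),np.sin(a); d=p-[608.8,185.2,0]
print('t',s['time_s'],'pos',p.round(1),'rot',s['ee_rot'].round(2),'F',s['force'].round(1),'T',s['torque'].round(2),'w',s['gripper_width'].round(1))
bx,by=c*d[0]+n*d[1],-n*d[0]+c*d[1]; pt=np.radians(s['ee_rot'][1])
print('bed: tcp',bx.round(1),by.round(1),'bottom@tcp',(p[2]-25.3).round(1),'nose x',(bx+81).round(1),'z',(p[2]-25.3-81*np.sin(pt)).round(1))
E
python3 st.py; python3 - <<'E'
from h import *
import pickle
f=pickle.load(open('w2.pkl','rb')); print(ray(f,229,129,142),ray(f,408,129,142))
E
```

```text
time_s: 6.2
ee_pos: [504.2, 173.5, 66.1]
ee_rot: [-179.9, 1.3, 4.5]
force: [-0.0, 0.2, -2.4]
gripper_width: 11.8
[514.06189225 227.42858208 142.        ] [520.01273067 138.98057601 142.        ]Traceback (most recent call last):
  File "st.py", line 3, in <module>
    print('t',s['time_s'],'pos',p.round(1),'rot',s['ee_rot'].round(2),'F',s['force'].round(1),'T',s['torque'].round(2),'w',s['gripper_width'].round(1))
                                                                                                                           ^^^^^^^^^^^^^^^^^^^^^^^^
AttributeError: 'float' object has no attribute 'round'
```

```bash
sed -i "s/s\['gripper_width'\].round(1)/s['gripper_width']/" st.py; python3 -m jog '[[[0,-0.28,0.7],-0.3,0],[[0,0,0.4],0,0],[[0,0,0],0,0]]'; python3 st.py;  python3 - <<'E'
from h import *
f=grab('wrist'); save(f,'w3.png',(160,0,480,240),2)
import pickle; pickle.dump(f,open('w3.pkl','wb'))
E
```

```text
time_s: 6.58
ee_pos: [503.4, 176.9, 55.9]
ee_rot: [-179.8, 1.2, 4.9]
force: [0.1, 0.5, -2.0]
gripper_width: 11.9
t 6.575 pos [503.4 176.9  55.9] rot [-179.85    1.17    4.88] F [ 0.1  0.5 -2. ] T [-0.01  0.03  0.07] w 11.93242531967523
bed: tcp -105.7 0.5 bottom@tcp 30.6 nose x -24.7 z 28.9
```

View pics/w3.png

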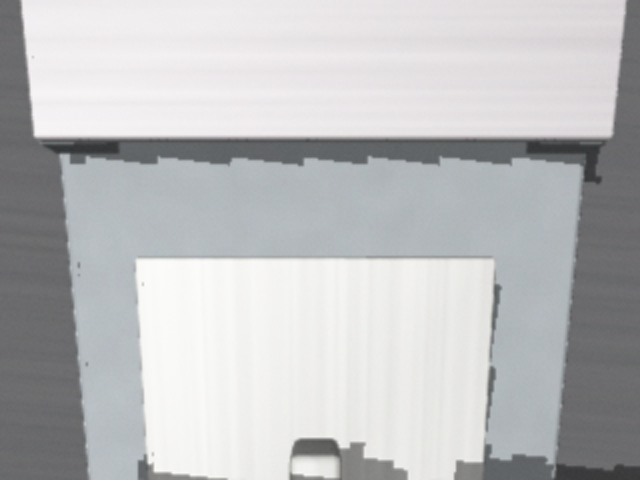

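The close view shows the leaf's front edge at crop y=138 (x 35–612) and the strip's nose edge at y=257 (x 136–494), near enough parallel. I'll work out the relative offset.

```bash
python3 - <<'E'
from h import *
import pickle
f=pickle.load(open('w3.pkl','rb'))
q=lambda x,y,z: ray(f,160+x/2,y/2,z)[:2]
A=q(35,138,35),q(612,137,35); B=q(136,257.5,33),q(494,257.5,33)
a=np.radians(4.8); R=np.array([[np.cos(a),np.sin(a)],[-np.sin(a),np.cos(a)]])
for n,(l,r) in (('leaf',A),('strip',B)):
    d=l-r; print(n,l,r,np.linalg.norm(d),'yaw',np.degrees(np.arctan2(-d[0],d[1])), 'bed mid',R@((l+r)/2-[608.8,185.2]))
E
```

```text
leaf [604.070755   252.25261404] [615.66350544 117.50711491] 135.24326747559786 yaw 4.917300341894154 bed mid [ 1.03659939 -0.40830792]
strip [579.50943528 228.68993676] [587.01771609 140.39823666] 88.61037516172335 yaw 4.860709074117443 bed mid [-25.50174989   1.48322001]
```

```bash
python3 -m jog '[[[0,0.1,0.3],0,0],[[0,0,0],0,0]]'; python3 st.py; python3 -m jog '[[[1,0,-0.02],0,0],[[1,0,-0.02],0,0],[[0,0,0],0,0]]'; python3 st.py
```

```text
time_s: 6.88
ee_pos: [503.6, 175.9, 53.0]
ee_rot: [-179.8, 1.1, 4.9]
force: [0.1, -0.1, -2.2]
gripper_width: 11.8
t 6.875 pos [503.6 175.9  53. ] rot [-179.84    1.13    4.89] F [ 0.1 -0.1 -2.2] T [-0.01  0.09 -0.03] w 11.761204679260334
bed: tcp -105.6 -0.5 bottom@tcp 27.7 nose x -24.6 z 26.1
time_s: 7.25
ee_pos: [525.9, 177.9, 53.3]
ee_rot: [-179.8, 1.0, 4.9]
force: [-0.1, -0.0, -2.0]
gripper_width: 11.6
t 7.25 pos [525.9 177.9  53.3] rot [-179.82    1.04    4.88] F [-0.1 -0.  -2. ] T [ 0.01  0.02 -0.04] w 11.619853775922175
bed: tcp -83.2 -0.3 bottom@tcp 28.0 nose x -2.2 z 26.6
```

```bash
python3 -m jog '[[[0,0,0.15],0,0],[[0.8,0,0],0,0],[[0.8,0,0],0,0],[[0,0,0],0,0]]'; python3 st.py; python3 -c "
from h import *
f=grab('wrist'); save(f,'w4.png',(160,0,480,240),2)
f=grab('scene'); save(f,'s4.png',(310,180,460,290),4)"
```

```text
time_s: 7.75
ee_pos: [542.9, 179.3, 51.2]
ee_rot: [-179.8, 1.1, 4.9]
force: [-0.1, -0.4, -1.5]
gripper_width: 11.9
t 7.75 pos [542.9 179.3  51.2] rot [-179.83    1.06    4.88] F [-0.1 -0.4 -1.5] T [0.04 0.03 0.02] w 11.899347447483908
bed: tcp -66.2 -0.4 bottom@tcp 25.9 nose x 14.8 z 24.4
```

View pics/w4.png

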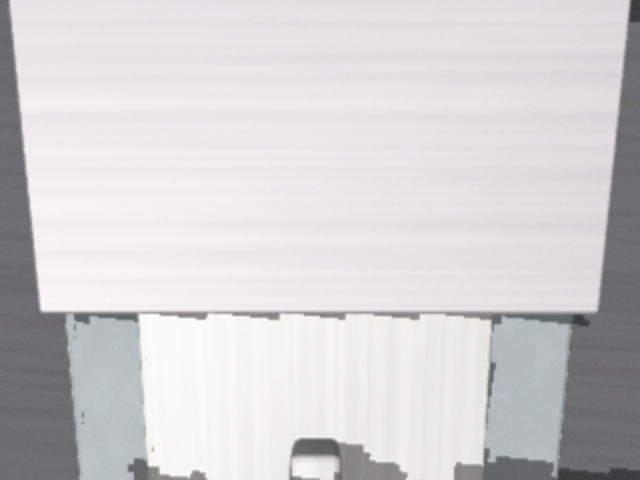

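View pics/s4.png

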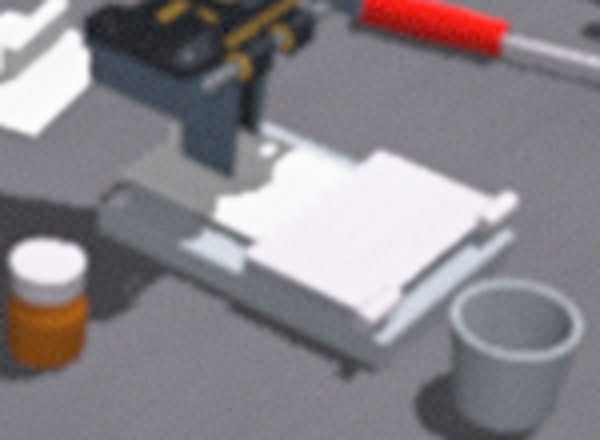

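Both views show the nose under the leaf, and the leaf still lying flat. I'll go on to the stop.

```bash
python3 -m jog '[[[0.7,0,0],0,0],[[0.6,0,0],0,0],[[0,0,0],0,0]]'; python3 st.py; python3 -m jog '[[[0.3,0,0],0,0],[[0,0,0],0,0]]'; python3 st.py
```

```text
time_s: 8.22
ee_pos: [555.7, 180.3, 50.9]
ee_rot: [-179.8, 1.1, 4.9]
force: [0.8, -0.3, -2.2]
gripper_width: 11.5
t 8.225 pos [555.7 180.3  50.9] rot [-179.84    1.12    4.89] F [ 0.8 -0.3 -2.2] T [0.   0.04 0.05] w 11.52049653153601
bed: tcp -53.3 -0.4 bottom@tcp 25.6 nose x 27.7 z 24.0
time_s: 8.48
ee_pos: [558.8, 180.6, 50.8]
ee_rot: [-179.8, 1.1, 4.9]
force: [0.6, 0.5, -1.5]
gripper_width: 11.4
t 8.475 pos [558.8 180.6  50.8] rot [-179.84    1.14    4.89] F [ 0.6  0.5 -1.5] T [-0.02  0.01  0.01] w 11.437831039163196
bed: tcp -50.2 -0.4 bottom@tcp 25.5 nose x 30.8 z 23.8
```

```bash
python3 -m jog '[[[0.25,0,0],0,0],[[0,0,0],0,0]]'; python3 st.py; python3 -m jog '[[[0.15,0,0],0,0],[[0,0,0],0,0]]'; python3 st.py;  python3 -m jog '[[[0.15,0,0],0,0],[[0,0,0],0,0]]'; python3 st.py
```

```text
time_s: 8.72
ee_pos: [561.3, 180.8, 50.7]
ee_rot: [-179.8, 1.2, 4.9]
force: [-0.3, -0.3, -2.1]
gripper_width: 11.4
t 8.725 pos [561.3 180.8  50.7] rot [-179.84    1.15    4.89] F [-0.3 -0.3 -2.1] T [-0.04 -0.   -0.01] w 11.428941631733895
bed: tcp -47.7 -0.5 bottom@tcp 25.4 nose x 33.3 z 23.8
time_s: 8.98
ee_pos: [562.8, 180.9, 50.7]
ee_rot: [-179.8, 1.2, 4.9]
force: [0.6, -1.0, -2.1]
gripper_width: 11.5
t 8.975 pos [562.8 180.9  50.7] rot [-179.85    1.15    4.9 ] F [ 0.6 -1.  -2.1] T [-0.    0.01  0.02] w 11.461373116806342
bed: tcp -46.2 -0.4 bottom@tcp 25.4 nose x 34.8 z 23.8
time_s: 9.22
ee_pos: [564.2, 181.0, 50.6]
ee_rot: [-179.8, 1.2, 4.9]
force: [0.3, -0.1, -2.3]
gripper_width: 11.5
t 9.225 pos [564.2 181.   50.6] rot [-179.85    1.17    4.89] F [ 0.3 -0.1 -2.3] T [0.01 0.   0.  ] w 11.547489803440724
bed: tcp -44.8 -0.4 bottom@tcp 25.3 nose x 36.2 z 23.6
```

```bash
for i in 1; do python3 -m jog '[[[0.1,0,0],0,0],[[0,0,0],0,0]]'; python3 st.py; python3 -m jog '[[[0.1,0,0],0,0],[[0,0,0],0,0]]'; python3 st.py;  python3 -m jog '[[[0.1,0,0],0,0],[[0,0,0],0,0]]'; python3 st.py; done | grep -v '^[efg]'
```

```text
time_s: 9.48
t 9.475 pos [564.3 181.   50.5] rot [-179.86    1.3     4.88] F [ 0.2 -0.8 -2.7] T [ 0.02  0.04 -0.01] w 11.478006811142656
bed: tcp -44.7 -0.5 bottom@tcp 25.2 nose x 36.3 z 23.4
time_s: 9.72
t 9.725 pos [564.4 181.   50.4] rot [-179.86    1.42    4.87] F [-1.  -0.3 -1.2] T [-0.06  0.12  0.02] w 11.875926493836355
bed: tcp -44.6 -0.5 bottom@tcp 25.1 nose x 36.4 z 23.1
time_s: 9.98
t 9.975 pos [564.4 181.   50.4] rot [-179.87    1.54    4.86] F [-1.6  0.  -1.3] T [-0.03  0.31 -0.1 ] w 11.964903220572277
bed: tcp -44.5 -0.4 bottom@tcp 25.1 nose x 36.5 z 22.9
```

The nose is against the stop: x stalls and a moment builds. Next I'll press down in steps.

```bash
(python3 -m jog '[[[0,0,0.2],0,0],[[0,0,0],0,0]]'; python3 st.py; python3 -m jog '[[[0,0,0.15],0,0],[[0,0,0],0,0]]'; python3 st.py;  python3 -m jog '[[[0,0,0.15],0,0],[[0,0,0],0,0]]'; python3 st.py) | grep -v '^[efg]'
```

```text
time_s: 10.22
t 10.225 pos [564.5 181.   48.9] rot [-179.86    1.52    4.86] F [-2.7 -0.5  1.1] T [ 0.    0.62 -0.07] w 11.75793018478519
bed: tcp -44.5 -0.5 bottom@tcp 23.6 nose x 36.5 z 21.5
time_s: 10.48
t 10.475 pos [564.5 181.   47.9] rot [-179.86    1.51    4.86] F [-3.8  0.1  2. ] T [-0.07  0.81 -0.12] w 11.818809830876791
bed: tcp -44.5 -0.5 bottom@tcp 22.6 nose x 36.5 z 20.5
time_s: 10.72
t 10.725 pos [564.5 181.   47.8] rot [-179.86    1.47    4.87] F [-2.5 -0.6  2.7] T [-0.09  0.73 -0.11] w 11.561327306125483
bed: tcp -44.5 -0.4 bottom@tcp 22.5 nose x 36.5 z 20.4
```

```bash
(python3 -m jog '[[[0,0,0.3],0,0],[[0,0,0.3],0,0]]'; python3 st.py; python3 -m jog '[[[0,0,0.5],0,0],[[0,0,0.5],0,0]]'; python3 st.py) | grep -v '^[efg]'
```

```text
time_s: 10.98
t 10.975 pos [564.1 181.1  45.7] rot [-179.86    1.4     4.9 ] F [-11.4  -2.3  20.4] T [-0.39  1.12 -0.02] w 11.798905858009936
bed: tcp -44.9 -0.4 bottom@tcp 20.4 nose x 36.1 z 18.4
time_s: 11.22
t 11.225 pos [564.  181.1  45. ] rot [-179.85    1.22    4.93] F [-13.1  -3.7  37.3] T [-0.81  2.31 -0.13] w 11.812376344213964
bed: tcp -45.0 -0.4 bottom@tcp 19.7 nose x 36.0 z 18.0
```

```bash
python3 -c "
from h import *
f=grab('scene'); save(f,'s5.png',(320,190,450,280),6)
for P in [(-86,-45,20),(-86,-45,24),(-86,45,24),(0,-45,24)]:
    a=np.radians(4.8); w=[609.5+np.cos(a)*P[0]-np.sin(a)*P[1],185.2+np.sin(a)*P[0]+np.cos(a)*P[1],P[2]]; q=proj(f,w); print(P,(q-[320,190])*6)
f=grab('wrist'); save(f,'w5.png',(160,0,480,240),2)"; python3 st.py
```

```text
(-86, -45, 20) [155.9933578  236.84295204]
(-86, -45, 24) [156.34001216 228.40615562]
(-86, 45, 24) [294.55562035 133.39247898]
(0, -45, 24) [335.12311581 313.77554873]
t 11.325 pos [564. 181.  45.] rot [-179.84    1.21    4.93] F [-12.8  -2.5  33.7] T [-0.75  2.19 -0.06] w 12.154261718721566
bed: tcp -45.0 -0.4 bottom@tcp 19.7 nose x 36.0 z 18.0
```

View pics/s5.png

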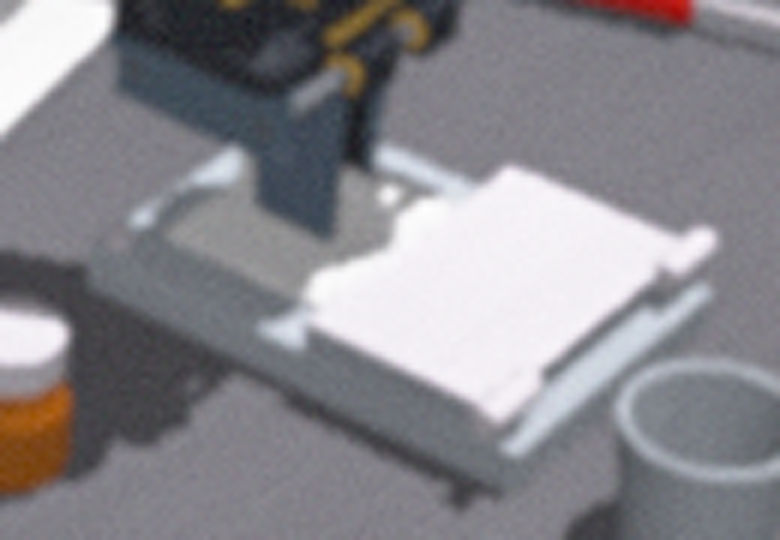

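View pics/w5.png

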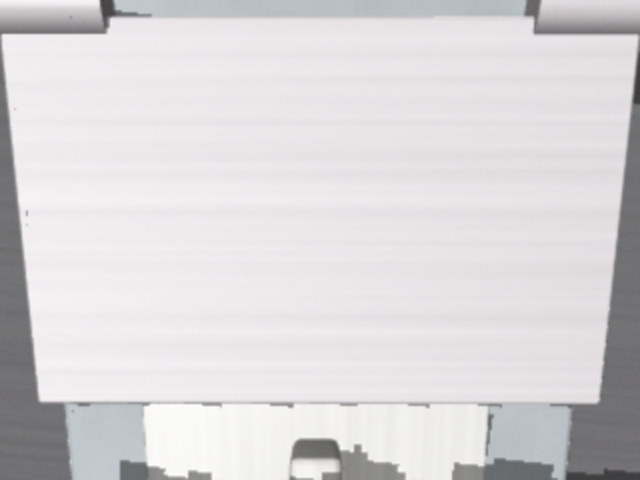

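```bash
(python3 -m jog '[[[0,0,0.42],0,0],[[0,0,0.42],0,0],[[0,0,0.42],0,0]]'; python3 st.py; python3 -m jog '[[[0,0,0.42],0,0],[[0,0,0.42],0,0],[[0,0,0.42],0,0]]'; python3 st.py) | grep -v '^[efg]'
python3 - <<'E'
from h import *
f=grab('scene'); save(f,'s6.png',(330,200,400,250),10)
E
```

```text
time_s: 11.7
t 11.7 pos [564.  181.   45.1] rot [-179.81    0.93    4.93] F [-9.  -2.6 30.9] T [-0.74  2.33 -0.16] w 11.280347088593711
bed: tcp -45.0 -0.4 bottom@tcp 19.8 nose x 36.0 z 18.4
time_s: 12.08
t 12.075 pos [563.9 181.   45.1] rot [-179.78    0.73    4.93] F [-9.5 -2.3 29.1] T [-0.8   2.62 -0.13] w 11.541512342689058
bed: tcp -45.0 -0.4 bottom@tcp 19.8 nose x 36.0 z 18.7
```

View pics/s6.png

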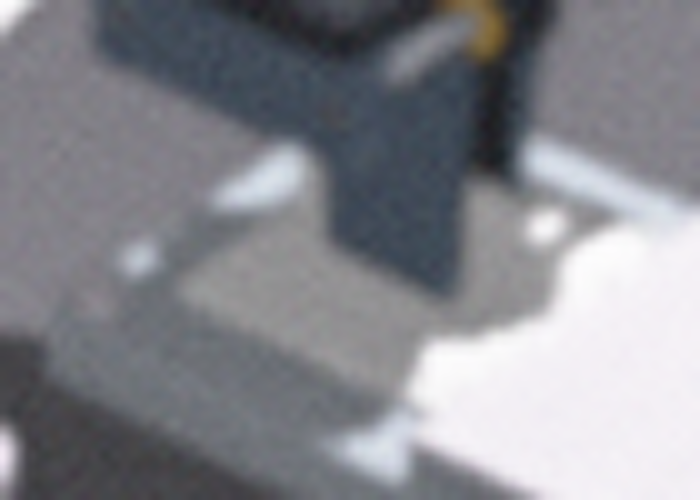

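```bash
python3 - <<'E'
from h import *
f=grab('top'); save(f,'t7.png',(130,120,490,360),2)
E
python3 st.py; python3 -c "
from workcell import job_done
print(job_done())"; python3 st.py
```

```text
t 12.175 pos [564.  181.   45.1] rot [-179.78    0.73    4.93] F [-8.6 -1.9 29.4] T [-0.69  2.55 -0.08] w 11.97041323834055
bed: tcp -45.0 -0.4 bottom@tcp 19.8 nose x 36.0 z 18.7
the job is handed in; nothing more can be done
None
the job is handed in; nothing more can be done
```

View pics/t7.png

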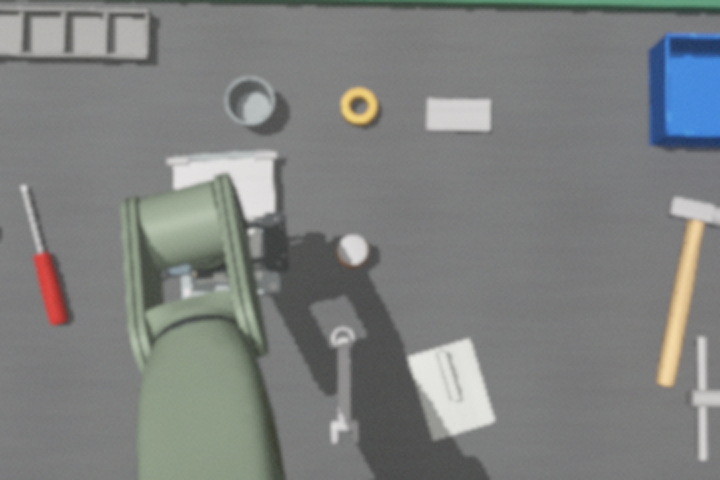

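I picked up the rightmost strip by its rib, carried it over the jar and slid it under the leaf until it hit the pocket's stop. I then pressed it onto the seal and handed in the job at 12.2 s, still gripping and pressing.

**Home:** the forward motion stalled at the stop, with the nose at about 36 mm by my bed estimate (35 mm nominal, and that estimate is good to about 1 mm). About 9 N of force was still pushing back from the stop at hand-in.

**Flat:** I'm judging this indirectly. The tool height puts the strip's underside at 19.8 mm, against the bed's 20 mm. It held there under about 31 N of downward push (the seal needs 9 N).

**Leaf and other things:** the leaf looked to be lying on its step in the wrist and scene views. In the last top view, everything visible on the bench looked where it started; one look-alike strip was hidden by the arm.

**Checks that disagreed or fell short:**
- The tool was still tilted 0.7° nose-down at hand-in. If the strip had not turned in the grip, its nose would be at 18.7 mm, below the bed, so it must have turned or slid slightly in the pads.
- The scene camera was too coarse to confirm flatness better than about 1–2 mm, and I had no direct reading of the seal or leaf angle.

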